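# Pack the welding remote in its case

## Task

Push the orange welding remote up its sloped rack until it meets the stop, so that the wide ends of its keyholes lie over the studs, and lift it off by its grip rib. Set it down, not dropped, flat and grip side up in the dark lower half of the open carry case, then fold the yellow half over until the two halves meet edge to edge. Leave everything else on the bench where it is.

Things in the scene. Friction and masses are not known exactly. Their poses are not given: they have to be found in the camera images.
- remote: Orange welding remote, 0.3 to 0.6 kg. Steel back plate 120 (x) by 180 (y) by 5 mm; on it an orange housing, x -44 to +50 mm, 110 mm wide, top 39 mm above the plate's underside, with a black grip rib, two knobs (radius 10, 10 mm high) at x +34, y +-35 mm, and a black bumper at its lower end. Origin: centre of the plate's underside; z out of the plate, x up the slope while it hangs (as the rack's).
- rib (a point): Middle of the top of the remote's black grip rib (remote's x = +3 mm, y = 0): 70 mm long along the remote's x, 22 mm wide in y, standing 32 mm above the housing (71 mm above the plate's underside). Pinch it firmly across its width; lift square to the plate.
- push_face (a point): Middle of the remote's lower end, the face of the bumper strip: 110 mm wide, from 0 to 14 mm above the hanger plate, at the remote's x = -60 mm (the housing begins 16 mm further up). Push here, in the middle, along the remote's x. About 40 mm of the slope below it is clear.
- keyhole (a point): One of the two keyholes, in the plate's wings at y = +73 and -73 mm: this is the centre (x = -25 mm) of its wide end, a 22 mm square window; from there a slot 10 mm wide runs up the plate from x = -14 to +24 mm. While it hangs, the stud's shank is in the slot.
- rack: Blue rack fixed on the bench; its face, 250 by 220 mm, slopes up 20 degrees along the rack's x. Origin: on the bench under the face's reference point. A 4 mm aluminium hanger plate (170 by 200 mm) is screwed on the face, centred across it but higher or lower each time: its place is not reported, and the remote must be pushed some 25 to 45 mm up the slope, until the stop is felt.
- rack_face (a point): Reference point of the rack's face, 85 mm above its origin. The hanger plate carries two red-headed studs (shank 7 mm; head 16 mm wide, from 6.5 to 10.5 mm above the hanger plate) and two black stop pins that meet the remote's upper edge where the windows are centred on the heads (3 mm clear all round). Sliding takes 3 to 8 N; friction keeps the remote where it is left.
- case: Carry case fixed on the bench; this is its black lower half, an open tray 170 mm (x) by 230 mm (y) outside, 42 mm high, walls and floor 5 mm (inner floor 160 by 220 mm). Origin: centre of its underside, on the bench; its far side (+x) carries the hinge. The remote fits with its long side along y, either way round.
- case_hinge (a point): Middle of the hinge line of the case, along the case's y, at the rim of the lower half: x = +85 mm, z = 42 mm in the case's frame.
- lid (a joint): Angle of the yellow upper half about the hinge line: 0 closed with the edges meeting, growing as it opens up and away (about 1.57 stands upright), rad; limit 1.95. A stiff hinge: it stays where it is left and takes about 2 to 4 N at the free edge to move. The half is a shell 170 by 230 mm, 46 mm deep (closed, its top is 88 mm above the bench).
- lid_edge (a point): Middle of the outer corner of the yellow half's free edge: 170 mm from the hinge line along the half and 46 mm out from its rim plane (that is, on its outer face).
- magnet: Red welding magnet, a 100 mm triangle 20 mm high lying on the bench (origin centre of underside): leave alone.
- offcut: Offcut of square steel tube, 40 by 120 by 40 mm (origin centre of underside): leave alone.
- cup: Steel cup, 70 mm wide, 80 mm high (origin centre of underside): leave alone.
- spray: Green spray can, 56 mm wide, 150 mm high (origin centre of underside): leave alone.
- brush: Wire brush lying flat (origin centre of underside): leave alone.
- hammer: Hammer lying flat (origin centre of underside): leave alone.
Not all that is in view belongs to the job. What is shaped like the remote but pink or turquoise is not meant.

How it is judged:
On the way, in this order (a step that is already met when the one before it is completed fails the run):
1. the remote has come off its studs (its keyholes alone let it slide far less than 70 mm) (distance of remote from where it was at the start of the episode above 0.07 m), for 0.1 s.
2. the remote lies flat, grip side up, in the lower half of the case, the yellow half still open (z of remote in the frame of case below 0.012 m and horizontal distance between remote and case below 0.04 m and angle between remote's own z axis and vertical below 0.12 rad and linear speed of remote below 0.03 m/s and value of joint lid above 0.6 rad), for 0.2 s.
At the end, for the whole second after the job is handed in: The remote lies flat (within 0.12 rad), grip side up, at rest on the floor of the case's lower half (its origin within 40 mm of the case's centre and less than 12 mm above the case's underside), and the yellow half is shut to within 0.035 rad (value of joint lid below 0.035 rad and z of remote in the frame of case below 0.012 m and horizontal distance between remote and case below 0.04 m and angle between remote's own z axis and vertical below 0.12 rad and linear speed of remote below 0.03 m/s); the robot touches nothing.
It fails at once if the remote is dropped into the case (faster than 0.6 m/s within 60 mm of its floor) (z of remote in the frame of case below 0.06 m and horizontal distance between remote and case below 0.12 m and linear speed of remote above 0.6 m/s).
It fails at once if another thing on the bench is moved more than 30 mm (distance of any of magnet, offcut, cup, spray, brush, hammer from where it was at the start of the episode above 0.03 m).
It also fails if it takes over 72 s, if anything falls off the work surface, if the arm or the gripper's body presses on something with over 40 N, if the wrist force passes 120 N, or if a joint passes its speed limit or range.

## Robot

A 6-joint arm with a two-finger parallel gripper is mounted at the origin on the work surface. World frame = base frame: x ahead of the robot, y to its left, z up, the work surface at z = 0. Lengths are in m, angles in rad, forces in N, time in s.
With the tool pointing down it reaches from about 0.35 to 0.975 m from the base axis. Payload 7.1 kg.
Tool frame: the origin (TCP) lies midway between the tips of the shut fingers; the grasp point (between the pads) lies bot.pinch_z behind it (bot.pinch_z is the distance from the TCP to the grasp point, in m); z points along the fingers, y is the line along which they close (so a half turn about z gives the same grasp; the last joint's range is limited). The gripper opens to 88 mm and grips with 3 to 60 N. Pads are 20 mm wide; open, the fingers measure 115 mm over their backs; the gripper's body (75 mm by 178 mm) begins 61 mm behind the grasp point.
Start: joints at [-1.225, 0.423, 1.63, -0, 1.089, -0.019], TCP at [0.223, -0.584, 0.194] pointing down, gripper open.
Joint ranges: [-3, 3], [-0.9, 2.11], [0.09, 2.58], [-1.31, 4.45], [0.11, 2.69], [-2.54, 2.54]. Speed limits (rad/s): [2.39, 2.39, 3.01, 3.14, 3.14, 3.14].

## Interface

Orientations are given as a rotation vector (axis times angle).
In Python, from rig import bot gives the robot as it stands.
- The arm moves only by the shell command python3 -m pendant 'ROWS' [FORCE]. ROWS is JSON, a list of rows, each a list of 7 numbers: the finger opening in mm, from 0 to 87.8, then the shift along the tool's x, y, z in mm, then the turn, a rotation vector about the tool's x, y, z in rad. In form: [[gripper, dx, dy, dz, wx, wy, wz], ...]. A call has 1 to 5 rows; each row shifts and turns the commanded pose from where the row before left it, along the tool's axes as they then stand; what a row does not reach is not made up. A row lasts 1/10 s, in which the tool goes at most 50 mm and 8.59 degrees, less where a joint would pass 70% of its speed; a pose out of reach is approached as far as the arm can. A call is refused whole if a number of a shift passes 50 or a number of a turn 0.15, either way. A call with a gripper value outside its range is refused whole. The fingers move at their own pace and stop on an object; FORCE is the grip in N (left out, the last holds). Time passes only in rows, so rows that do not move let the fingers close. It gives the time, the measured TCP pose, the force, the opening and the grip force at its end, in the units of the state.
- bot.get_state(): the state, without advancing time (a new reading comes with each control period).
- bot.capture(name): name is "scene" or "top" or "wrist"; returns a dict with "image" (384x512x3 uint8, blue, green, red), "vfov" (degrees; the focal length in pixels is half the picture's height over the tangent of half this angle, whatever the lens; pixels are square), "cx", "cy" (the principal point, pixels), "cam_to_world" (4x4, takes a point from camera to world coordinates); the wrist camera has in their place "mount" (4x4, takes a point from camera to tool coordinates, whose origin is the TCP and whose axes are the flange's). Camera axes: x right, y down, z forward; pixel columns grow to the right and rows downward; lengths in m; the calibration is good to about 2 mm. A picture is of the moment at which its call begins: read the wrist's pose just before it. There is no depth.
- bot.finish_job(): hands the job in; it is judged then, once.
The state is a dict: "t": time; "joint_pos": joint angles; "dq": joint speeds; "tau": joint torques, N m; "eef_pos": TCP position; "eef_rot": TCP orientation; "contact_force": force on the tool from outside, world axes, zero at the start; "ft_torque": the same for the moment, N m; "gripper_width": opening from 0.0 (shut) to 1.0 (fully open); "gripper_force": force on a finger pad.
Only numpy, scipy, OpenCV 4.12 (cv2) and the standard library are available. Lean on these libraries where they do the work, as an engineer would, in place of code of your own. Each camera call takes 0.05 s, during which the arm holds its last target. There are 200 camera calls.

## Working session

There is one attempt and no reset: what is moved stays moved. The work goes in short steps, Python scripts to look and compute and a shell command to move; the robot and the scene stay as the last step left them, time stands still between calls to the robot, and variables do not carry over. Pictures are saved under pics/ and viewed, at most 10 in all, crops included, and the job is handed in when it is done.

```bash
mkdir -p pics; ls; python3 - <<'E'
from rig import bot
import cv2,numpy as np
s=bot.get_state();print({k:np.round(v,3) for k,v in s.items()},bot.pinch_z)
for n in("scene","top"):
    c=bot.capture(n);cv2.imwrite(f"pics/{n}0.png",c["image"]);print(n,c["vfov"],c["cx"],c["cy"],np.round(c["cam_to_world"],3).tolist())
a=cv2.imread("pics/scene0.png");b=cv2.imread("pics/top0.png")
cv2.imwrite("pics/scene0b.png",cv2.resize(a,(800,600)));cv2.imwrite("pics/top0b.png",cv2.resize(b,(800,600)))
E
```

```text
pics
{'t': np.float64(0.0), 'joint_pos': array([-1.225,  0.424,  1.631, -0.   ,  1.089, -0.019]), 'dq': array([-0.   , -0.001, -0.002,  0.001, -0.   ,  0.001]), 'tau': array([ 1.0000e-03, -5.4463e+01, -2.7366e+01,  6.4000e-02,  2.3000e-02,
       -0.0000e+00]), 'eef_pos': array([ 0.223, -0.583,  0.193]), 'eef_rot': array([-3.088, -0.57 ,  0.   ]), 'contact_force': array([-0.421,  0.351, -0.24 ]), 'ft_torque': array([-0.025, -0.004,  0.014]), 'gripper_force': np.float64(0.0), 'gripper_width': np.float64(0.999)} 0.0187
scene 44.802736390062876 258.3786719585366 186.91196944772594 [[0.676, 0.448, -0.585, 1.305], [0.737, -0.419, 0.53, -0.696], [-0.008, -0.789, -0.614, 0.939], [0.0, 0.0, 0.0, 1.0]]
top 50.99668621730142 255.41018183560348 195.48640645779858 [[-0.006, -0.99, 0.138, 0.365], [-1.0, 0.008, 0.016, 0.009], [-0.017, -0.138, -0.99, 1.12], [0.0, 0.0, 0.0, 1.0]]
```

View pics/scene0b.png

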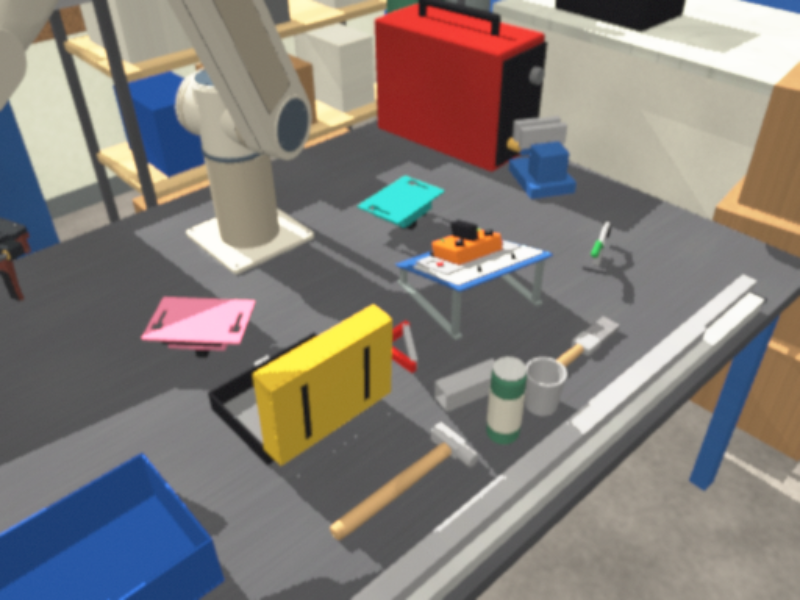

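View pics/top0b.png

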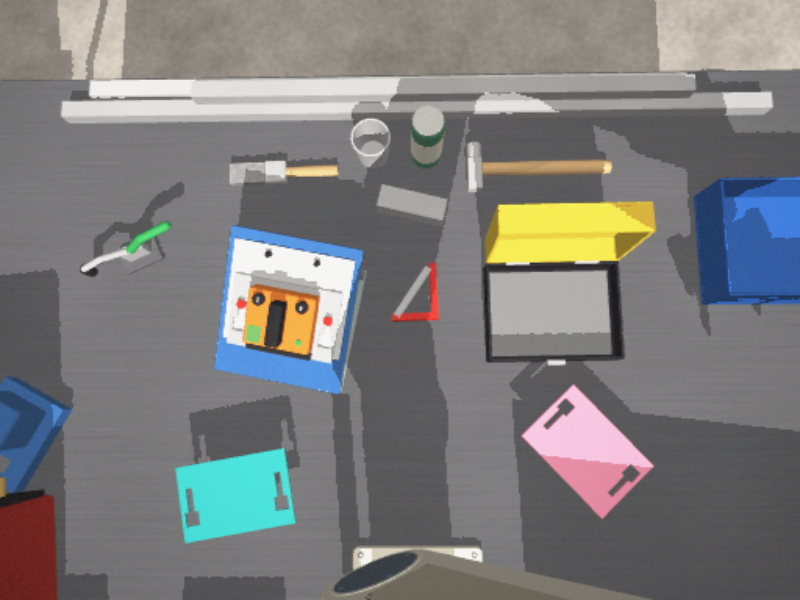

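The top view (800-px scale) shows the orange remote on the blue rack at (282,320), the black rib at (275,323), red studs at (241,304) and (328,321), and stop pins at (268,253) and (317,262). The open case is at (553,312), with the yellow half near upright behind it.

Candidates in the top view are orange (282,320), turquoise face-down (235,495) and pink face-down (588,450). I choose the orange one on the studs and will check it in a close crop.

```bash
cat > h.py <<'E'
import cv2,numpy as np
from rig import bot
from scipy.spatial.transform import Rotation as R
def ray(c,px,T=None):
    T=c["cam_to_world"] if T is None else T; T=np.array(T)
    f=c["image"].shape[0]/2/np.tan(np.radians(c["vfov"])/2)
    d=T[:3,:3]@np.array([(px[0]-c["cx"])/f,(px[1]-c["cy"])/f,1]); return T[:3,3],d/np.linalg.norm(d)
def onz(r,z): o,d=r; return o+d*(z-o[2])/d[2]
def tri(*rs):
    A=sum(np.eye(3)-np.outer(d,d) for o,d in rs); b=sum((np.eye(3)-np.outer(d,d))@o for o,d in rs)
    p=np.linalg.solve(A,b); return p,max(np.linalg.norm(np.cross(p-o,d)) for o,d in rs)
def blobs(im,lo,hi,box,mn=4):
    h=cv2.cvtColor(im,cv2.COLOR_BGR2HSV); m=cv2.inRange(h,lo,hi); k=np.zeros_like(m)
    x0,y0,x1,y1=box; k[y0:y1,x0:x1]=m[y0:y1,x0:x1]
    n,l,st,ce=cv2.connectedComponentsWithStats(k)
    return k,[(st[i,4],ce[i].round(1).tolist(),(l==i).astype(np.uint8)) for i in range(1,n) if st[i,4]>=mn]
def tool():
    s=bot.get_state();T=np.eye(4);T[:3,:3]=R.from_rotvec(s["eef_rot"]).as_matrix();T[:3,3]=s["eef_pos"];return T
E
python3 - <<'E'
from h import *
b={"top":{"rack":(130,140,240,255),"case":(300,120,430,240)},"scene":{"rack":(245,135,360,220),"case":(125,185,265,300)}}
tiles=[]
for n in("top","scene"):
    c=bot.capture(n);im=c["image"]
    for k,lo,hi,bx in(("red",(0,150,100),(6,255,255),"rack"),("red2",(174,150,100),(180,255,255),"rack"),("orange",(8,150,120),(18,255,255),"rack"),("blue",(100,120,60),(120,255,255),"rack"),("yellow",(22,120,60),(32,255,255),"case")):
        m,bl=blobs(im,lo,hi,b[n][bx])
        print(n,k,[(int(a),ce) for a,ce,_ in bl][:8])
        if k in("blue","yellow"):
            h=cv2.convexHull(cv2.findNonZero(m));print("  hull",cv2.approxPolyDP(h,3,True)[:,0].tolist())
    for k in("rack","case"):
        x0,y0,x1,y1=b[n][k];t=im[y0:y1,x0:x1];t=cv2.resize(t,(400,300),interpolation=cv2.INTER_CUBIC);tiles.append(t)
cv2.imwrite("pics/q.png",np.vstack([np.hstack(tiles[:2]),np.hstack(tiles[2:])]))
E
```

```text
top red [(24, [153.9, 194.2]), (23, [209.2, 205.0])]
top red2 []
top orange [(915, [180.5, 200.6]), (8, [156.0, 214.5]), (4, [161.5, 219.5])]
top blue [(2505, [183.2, 208.0])]
  hull [[232, 160], [216, 251], [137, 235], [149, 144]]
top yellow [(3780, [363.0, 147.8])]
  hull [[417, 129], [419, 147], [396, 166], [311, 168], [310, 152], [319, 131]]
scene red [(44, [254.4, 211.4])]
scene red2 []
scene orange [(568, [298.5, 158.0]), (10, [250.8, 213.1])]
scene blue [(352, [301.3, 172.9])]
  hull [[352, 162], [297, 185], [254, 169], [274, 161]]
scene yellow [(5347, [206.4, 244.6])]
  hull [[250, 204], [249, 250], [179, 297], [168, 287], [162, 237], [237, 195]]
```

View pics/q.png

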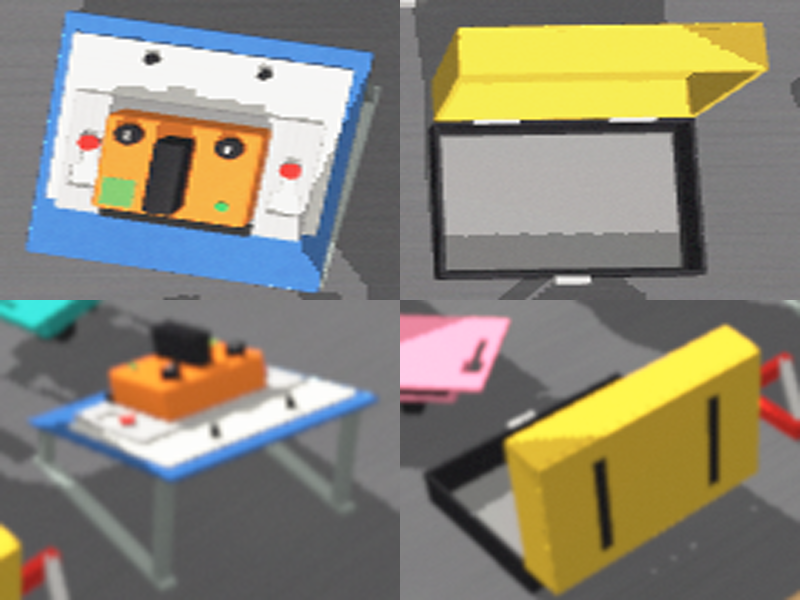

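The crop confirms the choice. It is the orange remote, grip rib up, in the slots, with red stud heads at tile px (89,143) and (290,171) and stop pins upslope on the far side. Next I triangulate.

```bash
python3 - <<'E'
from h import *
t=bot.capture("top");s=bot.capture("scene")
def P(n,a,b):
    p,e=tri(ray(t,a),ray(s,b));print(n,p.round(4),"err",round(e,4));return p
# tile->px helpers
q=lambda box,tx,ty:(box[0]+tx*(box[2]-box[0])/400-.5,box[1]+ty*(box[3]-box[1])/300-.5)
TR=(130,140,240,255);TC=(300,120,430,240);SR=(245,135,360,220);SC=(125,185,265,300)
A=P("near-right",(216,251),(254,169));B=P("far-right",(232,160),(297,185));C=P("far-left",(149,144),(352,162))
u=(B-A)/np.linalg.norm(B-A);v=(C-B)/np.linalg.norm(C-B);n=np.cross(u,v);n/=np.linalg.norm(n)
print("lens",np.linalg.norm(B-A),np.linalg.norm(C-B),"u",u.round(3),"v",v.round(3),"n",n.round(3),np.degrees(np.arccos(n[2])),"center",(A+C)/2)
P("studR",(209.2,205),q(SR,127,421-300))
P("pinR",q(TR,265,73),q(SR,215,436-300));P("pinL",q(TR,152,58),q(SR,290,408-300))
P("ribfar top",q(TR,173,138),q(SR,210,341-300))
print("stud L,R on z.1", onz(ray(t,(153.9,194.2)),.1),onz(ray(t,(209.2,205)),.1))
h={}
for k,z in(("FL",(434,124)),("FR",(694,122)),("NR",(706,273)),("NL",(437,277))):
    h[k]=onz(ray(t,q(TC,z[0]-400,z[1])),.042);print(k,h[k].round(4))
print("case",sum(h.values())/4)
P("caseNearLeft...leftmost",q(TC,437-400,277),q(SC,612-400,376-300))
P("caseNR",q(TC,706-400,273),q(SC,428-400,476-300))
P("lidR free outer",(417,129),(162+0,237+2) )
P("lidL free outer",(319,131),(250,204))
P("lidL free inner?",(310,152),(237,195))
E
```

```text
near-right [0.3679 0.1332 0.0406] err 0.0007
far-right [0.5977 0.0875 0.1263] err 0.0045
far-left [0.6371 0.2945 0.1291] err 0.0009
lens 0.24949015569251004 0.210661898450013 u [ 0.921 -0.183  0.344] v [0.187 0.982 0.013] n [-0.34   0.052  0.939] 20.113430347191503 center [0.50249207 0.21384483 0.08481801]
studR [0.4838 0.1441 0.0971] err 0.0006
pinR [0.576  0.1583 0.1231] err 0.0013
pinL [0.5918 0.2377 0.1218] err 0.0015
ribfar top [0.5095 0.216  0.1599] err 0.002
stud L,R on z.1 [0.51291089 0.28685632 0.1       ] [0.48384259 0.14413752 0.1       ]
FL [ 0.5867 -0.1236  0.042 ]
FR [ 0.5868 -0.3524  0.042 ]
NR [ 0.4232 -0.3539  0.042 ]
NL [ 0.4206 -0.1221  0.042 ]
case [ 0.50431156 -0.23801545  0.042     ]
caseNearLeft...leftmost [ 0.4187 -0.1266  0.0327] err 0.0041
caseNR [ 0.4248 -0.3539  0.0358] err 0.0024
lidR free outer [ 0.6321 -0.3535  0.2312] err 0.0118
lidL free outer [ 0.6435 -0.1252  0.2066] err 0.0002
lidL free inner? [ 0.5906 -0.111   0.1971] err 0.0085
```

```bash
cat >> h.py <<'E'
psi=np.radians(-11.2);a=np.radians(20)
u=np.array([np.cos(psi)*np.cos(a),np.sin(psi)*np.cos(a),np.sin(a)]);v=np.array([-np.sin(psi),np.cos(psi),0]);n=np.cross(u,v)
RK=np.stack([u,-v,-n],1)   # tool axes at the rack
F0=np.array([.5025,.2138,.0848])
def to(p=None,Rm=None):
    T=tool()
    if p is not None: print("shift mm",(T[:3,:3].T@(np.array(p)-T[:3,3])*1e3).round(1))
    if Rm is not None: print("turn",R.from_matrix(T[:3,:3].T@Rm).as_rotvec().round(3))
def show():
    s=bot.get_state();print(round(s["t"],2),s["eef_pos"].round(4),"q",s["joint_pos"].round(2),"F",s["contact_force"].round(1),"w",round(float(s["gripper_width"]),3),"gf",s["gripper_force"].round(1))
E
python3 - <<'E'
from h import *
to([.40,-.2,.33],RK);to([.415,.232,.32])
c=bot.capture("wrist");print(c["vfov"],c["cx"],c["cy"],np.round(c["mount"],3).tolist())
E
```

```text
shift mm [ 302.3 -295.3 -136.2]
turn [-0.098  0.34   0.554]
shift mm [ 470.4 -693.6 -126.1]
58.710239970430706 250.87266992580163 190.66487552559795 [[0.0, -0.963, -0.268, 0.073], [1.0, 0.0, -0.001, -0.0], [0.001, -0.268, 0.963, -0.191], [0.0, 0.0, 0.0, 1.0]]
```

```bash
python3 -m pendant '[[80,30,-30,-14,0,0,0],[80,30,-30,-14,0,0,0],[80,30,-30,-14,0,0,0],[80,30,-30,-14,0,0,0],[80,30,-30,-14,0,0,0]]'
python3 -m pendant '[[80,30,-30,-14,0,0,0],[80,30,-30,-14,0,0,0],[80,30,-30,-14,0,0,0],[80,30,-30,-14,0,0,0],[80,30,-30,-14,0,0,0]]'
python3 -m pendant '[[80,17,-40,1,0,0,0],[80,17,-40,1,0,0,0],[80,17,-40,1,0,0,0],[80,17,-40,1,0,0,0],[80,17,-40,1,0,0,0]]'
python3 -m pendant '[[80,17,-40,1,0,0,0],[80,17,-40,1,0,0,0],[80,17,-40,1,0,0,0],[80,17,-40,1,0,0,0],[80,17,-40,1,0,0,0]]'
python3 -m pendant '[[80,0,0,0,-0.02,0.068,0.11],[80,0,0,0,-0.02,0.068,0.11],[80,0,0,0,-0.02,0.068,0.11],[80,0,0,0,-0.02,0.068,0.11],[80,0,0,0,-0.02,0.068,0.11]]'
python3 -c "
from h import *
show();to([.415,.232,.32],RK)"
```

```text
t: 0.85
eef_pos: [0.31, -0.3886, 0.2645]
eef_rot: [3.089, 0.569, 0.0]
contact_force: [1.0, -0.5, 0.6]
gripper_width: 0.911
gripper_force: 0.0
t: 1.35
eef_pos: [0.3965, -0.1949, 0.3347]
eef_rot: [3.089, 0.569, 0.001]
contact_force: [-0.5, -1.1, -0.0]
gripper_width: 0.913
gripper_force: 0.0
t: 1.85
eef_pos: [0.404, 0.0223, 0.3292]
eef_rot: [3.089, 0.57, 0.001]
contact_force: [0.4, -0.2, -0.2]
gripper_width: 0.912
gripper_force: 0.0
t: 2.35
eef_pos: [0.412, 0.2397, 0.3241]
eef_rot: [-3.089, -0.57, -0.001]
contact_force: [0.1, -0.2, 0.2]
gripper_width: 0.913
gripper_force: 0.0
t: 2.85
eef_pos: [0.4158, 0.2324, 0.326]
eef_rot: [3.053, -0.275, 0.53]
contact_force: [-0.7, -1.5, -0.2]
gripper_width: 0.91
gripper_force: 0.0Traceback (most recent call last):
  File "<string>", line 3, in <module>
    show();to([.415,.232,.32],RK)
    ~~~~^^
  File "h.py", line 28, in show
    s=bot.get_state();print(round(s["t"],2),s["eef_pos"].round(4),"q",s["joint_pos"].round(2),"F",s["contact_force"].round(1),"w",round(float(s["gripper_width"]),3),"gf",s["gripper_force"].round(1))
                                                                                                                                                                          ^^^^^^^^^^^^^^^^^^^^^^^^
AttributeError: 'float' object has no attribute 'round'
```

```bash
sed -i 's/s\["gripper_force"\].round(1)/round(float(s["gripper_force"]),1)/' h.py; python3 -c "
from h import *
show();to([.415,.232,.32],RK)
np.save('Tw1.npy',tool());c=bot.capture('wrist');cv2.imwrite('pics/w1.png',c['image']);cv2.imwrite('pics/w1b.png',cv2.resize(c['image'],(800,600)))"
```

```text
2.85 [0.4158 0.2324 0.326 ] q [ 0.66 -0.07  1.97 -0.3   1.03  2.54] F [-0.7 -1.5 -0.2] w 0.91 gf 0.0
shift mm [-2.7  0.6  5.4]
turn [-0.006  0.005  0.015]
```

View pics/w1b.png

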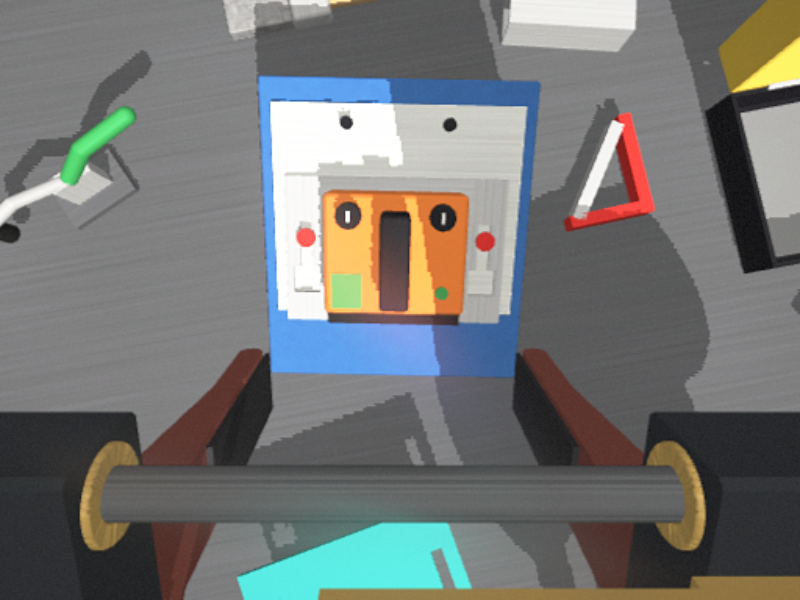

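Wrist view (800-px scale): studs at (306,237) and (485,241), rib spanning about x 380–410, bumper's lower edge at row 323, stop pins at (346,122) and (450,125). Joint 6 is at its limit, so I will turn half round. First I triangulate.

```bash
python3 - <<'E'
from h import *
T=np.load("Tw1.npy");w=bot.capture("wrist");t=bot.capture("top");im=w["image"]
W=T@np.array(w["mount"])
m,bl=blobs(im,(0,150,80),(5,255,255),(180,130,330,170),8);print([(int(a),c) for a,c,_ in bl])
m2,b2=blobs(im,(0,0,0),(180,255,45),(205,195,300,212),8);print([(int(a),c) for a,c,_ in b2])
sp=sorted([c for a,c,_ in bl]);f=lambda p:((p-F0)@np.stack([u,v,n],1)*1e3).round(1)
tp=[(153.9,194.2),(209.2,205.0)]
S=[]
for a,b in zip(sp,tp):
    p,e=tri(ray(w,a,W),ray(t,b));S.append(p);print("stud",p.round(4),round(e,4),"rack u,v,n mm",f(p))
d=S[0]-S[1];print("sep",np.linalg.norm(d),"yaw",np.degrees(np.arctan2(-d[0],d[1])))
def onplane(px,h):
    o,dd=ray(w,px,W);k=((F0+h*n-o)@n)/(dd@n);return o+dd*k
g=lambda x,y:(x*.64-.18,y*.64-.18)
print("studs by plane",[f(onplane(a,.0145)) for a in sp])
for nm,px,h in(("bumper low edge L",(329,323),.009),("bumper R",(459,325),.009),("pinL",(346,122),.014),("pinR",(450,125),.014),("rib lower end R",(408,312),.075),("rib lower L",(380,310),.075),("rib up L",(384,211),.075),("rib up R",(410,211),.075)):
    print(nm,f(onplane(g(*px),h)))
for nm,px in(("faceUL",(260,77)),("UR",(540,82)),("LL",(271,373)),("LR",(516,377))): print(nm,f(onplane(g(*px),0)))
E
```

```text
[(105, [194.6, 151.2]), (105, [309.2, 155.1])]
[]
stud [0.5142 0.2886 0.0947] 0.0006 rack u,v,n mm [ 0.5 75.6 10.4]
stud [0.4836 0.1445 0.0964] 0.0006 rack u,v,n mm [ -0.8 -71.6  12.7]
sep 0.14725180920132785 yaw -11.98008888370214
studs by plane [array([ 1.7, 75.3, 14.5]), array([ -1.1, -71.5,  14.5])]
bumper low edge L [-74.5  57.1   9. ]
bumper R [-74.4 -55.7   9. ]
pinL [91.3 40.4 14. ]
pinR [ 90.3 -40.1  14. ]
rib lower end R [-42.7  -9.3  75. ]
rib lower L [-41.5  11.2  75. ]
rib up L [30.5  9.  75. ]
rib up R [30.7 -9.  75. ]
faceUL [124.4 108.6   0. ]
UR [ 123.8 -110.3   -0. ]
LL [-126.4  112.    -0. ]
LR [-126.5 -111.1   -0. ]
```

```bash
for i in 1; do
python3 -m pendant '[[0,0,0,0,0,0,-0.15],[0,0,0,0,0,0,-0.15],[0,0,0,0,0,0,-0.15],[0,0,0,0,0,0,-0.15],[0,0,0,0,0,0,-0.15]]'
python3 -m pendant '[[0,0,0,0,0,0,-0.15],[0,0,0,0,0,0,-0.15],[0,0,0,0,0,0,-0.15],[0,0,0,0,0,0,-0.15],[0,0,0,0,0,0,-0.15]]'
python3 -m pendant '[[0,0,0,0,0,0,-0.15],[0,0,0,0,0,0,-0.15],[0,0,0,0,0,0,-0.15],[0,0,0,0,0,0,-0.15],[0,0,0,0,0,0,-0.15]]'
python3 -m pendant '[[0,0,0,0,0,0,-0.15],[0,0,0,0,0,0,-0.15],[0,0,0,0,0,0,-0.15],[0,0,0,0,0,0,-0.15],[0,0,0,0,0,0,-0.15]]'
done | tail -6
cat >> h.py <<'E'
RF=np.stack([-u,v,-n],1)
def rk(x,y,z): return F0+(x*u+y*v+z*n)/1e3   # rack coords mm -> world
def f(p): return ((np.array(p)-F0)@np.stack([u,v,n],1)*1e3).round(1)
E
python3 -c "
from h import *
show();to(None,RF);print(f(tool()[:3,3]))"
```

```text
t: 5.0
eef_pos: [0.4168, 0.2324, 0.3261]
eef_rot: [0.449, 2.765, -0.009]
contact_force: [-0.2, -0.1, -0.7]
gripper_width: 0.011
gripper_force: 0.0
5.0 [0.4168 0.2324 0.3261] q [ 0.66 -0.07  1.97 -0.29  1.03 -0.46] F [-0.2 -0.1 -0.7] w 0.011 gf 0.0
turn [ 0.005 -0.009 -0.127]
[1.000e-01 1.600e+00 2.567e+02]
```

Both views agree: studs at rack u≈0, v≈±73, bumper face at u≈−74.5, stop pins at u≈91. The expected push is about 39 mm. Going down in front of the bumper.

```bash
python3 -m pendant '[[0,0,0,0,0.005,-0.009,-0.12],[0,21,0,39,0,0,0],[0,21,0,39,0,0,0],[0,21,0,39,0,0,0],[0,21,0,39,0,0,0]]' >/dev/null
python3 -m pendant '[[0,21,0,30,0,0,0],[0,0,0,0,0,0,0],[0,0,0,0,0,0,0]]'
python3 -c "
from h import *
show();to(rk(-105,0.5,10),RF);print(f(tool()[:3,3]))"
```

```text
t: 5.8
eef_pos: [0.383, 0.24, 0.1154]
eef_rot: [0.288, 2.779, -0.048]
contact_force: [0.2, -0.1, -0.2]
gripper_width: 0.006
gripper_force: 0.0
5.8 [0.383  0.24   0.1154] q [ 0.74  0.24  2.23 -0.57  0.54 -0.15] F [ 0.2 -0.1 -0.2] w 0.006 gf 0.0
shift mm [ 0.6 -1.9 60.6]
turn [-0.002  0.    -0.011]
[-104.4    2.5   70.6]
```

```bash
python3 -m pendant '[[0,0,-2,25,0,0,-0.011],[0,0,0,20,0,0,0],[0,0,0,10,0,0,0],[0,0,0,5,0,0,0],[0,0,0,0,0,0,0]]'>/dev/null
python3 -c "
from h import *
show();to(rk(-105,0.5,10),RF)"
python3 -m pendant '[[0,-8,0,0,0,0,0],[0,-6,0,0,0,0,0],[0,-5,0,0,0,0,0],[0,-5,0,0,0,0,0],[0,-5,0,0,0,0,0]]'
python3 -c "
from h import *
print(f(tool()[:3,3]))
s=bot.get_state();print('Ftool',RF.T@s['contact_force'])"
```

```text
6.3 [0.4038 0.2346 0.0602] q [ 0.7   0.38  2.23 -0.75  0.4  -0.  ] F [-0.3 -0.9  0.1] w 0.001 gf 0.0
shift mm [ 1.8 -0.7  1.3]
turn [ 0.001  0.003 -0.   ]
t: 6.8
eef_pos: [0.4294, 0.2288, 0.0693]
eef_rot: [0.27, 2.779, -0.049]
contact_force: [0.1, -0.7, 0.8]
gripper_width: 0.005
gripper_force: 0.0
[-75.5   0.5  10.9]
Ftool [-0.5065735  -0.63091779 -0.6674305 ]
```

```bash
for k in 1; do python3 -m pendant '[[0,-4,0,0,0,0,0],[0,-4,0,0,0,0,0],[0,-4,0,0,0,0,0]]'; done | grep -E 'eef_pos|contact'
python3 -c "
from h import *
print(f(tool()[:3,3]))
s=bot.get_state();print('Ftool',RF.T@s['contact_force'])
c=bot.capture('wrist');cv2.imwrite('pics/w2.png',c['image']);im=c['image']
m,bl=blobs(im,(8,150,100),(18,255,255),(0,0,512,384),100);print([(int(a),x) for a,x,_ in bl])
t=bot.capture('top');m,bl=blobs(t['image'],(8,150,120),(18,255,255),(130,140,240,255),50);print([(int(a),x,cv2.boundingRect(q)) for a,x,q in bl])"
```

```text
eef_pos: [0.4398, 0.2264, 0.0728]
contact_force: [-7.2, 1.2, 2.8]
[-64.2   0.2  10.6]
Ftool [ 5.87119863 -0.18986586 -5.07977856]
[(1231, [191.2, 254.5]), (908, [319.2, 255.2])]
[(1121, [182.0, 202.3], (156, 182, 48, 44))]
```

```bash
python3 -m pendant '[[0,-4,0,0,0,0,0],[0,-4,0,0,0,0,0]]'| grep -E 'eef_pos|contact'
python3 -m pendant '[[0,-4,0,0,0,0,0],[0,-3,0,0,0,0,0]]'| grep -E 'eef_pos|contact'
python3 -m pendant '[[0,-2,0,0,0,0,0],[0,-2,0,0,0,0,0]]'| grep -E 'eef_pos|contact'
python3 -c "
from h import *
print(f(tool()[:3,3]));to(rk(-40,.5,10),RF)
t=bot.capture('top');m,bl=blobs(t['image'],(8,150,120),(18,255,255),(130,140,240,255),50);print([(int(a),x,cv2.boundingRect(q)) for a,x,q in bl])"
```

```text
eef_pos: [0.4455, 0.2244, 0.0749]
contact_force: [-9.7, 2.9, 2.9]
eef_pos: [0.452, 0.2231, 0.0773]
contact_force: [-9.8, 1.4, 3.2]
eef_pos: [0.4555, 0.2223, 0.0786]
contact_force: [-10.5, 2.1, 4.8]
[-47.   -0.7  10.5]
shift mm [-7.   1.2  0.5]
turn [-0.002 -0.002  0.002]
[(1126, [183.2, 195.8], (158, 175, 48, 45))]
```

```bash
for k in a; do
python3 -m pendant '[[0,-3,0,0,0,0,0],[0,-2,0,0,0,0,0]]'
python3 -m pendant '[[0,-2,0,0,0,0,0],[0,-2,0,0,0,0,0]]'
python3 -m pendant '[[0,-2,0,0,0,0,0]]'; done| grep -E 'eef_pos|contact'
python3 -c "
from h import *
print(f(tool()[:3,3]))
t=bot.capture('top');m,bl=blobs(t['image'],(8,150,120),(18,255,255),(130,140,240,255),50);print([(int(a),x,cv2.boundingRect(q)) for a,x,q in bl])"
```

```text
eef_pos: [0.4601, 0.2214, 0.0803]
contact_force: [-8.7, 1.7, 2.5]
eef_pos: [0.4637, 0.2207, 0.0817]
contact_force: [-9.3, 1.1, 3.8]
eef_pos: [0.4655, 0.2204, 0.0824]
contact_force: [-9.7, 2.6, 3.8]
[-36.1  -0.7  10.5]
[(1144, [183.5, 192.0], (157, 171, 49, 45))]
```

```bash
for k in a; do
python3 -m pendant '[[0,-2,0,0,0,0,0],[0,-2,0,0,0,0,0]]'
python3 -m pendant '[[0,-2,0,0,0,0,0]]'
python3 -m pendant '[[0,-2,0,0,0,0,0]]'; done| grep -E 'eef_pos|contact'
python3 -c "
from h import *
print(f(tool()[:3,3]))
t=bot.capture('top');m,bl=blobs(t['image'],(8,150,120),(18,255,255),(130,140,240,255),50);print([(int(a),x,cv2.boundingRect(q)) for a,x,q in bl])"
```

```text
eef_pos: [0.4691, 0.2196, 0.0837]
contact_force: [-9.2, 2.7, 3.7]
eef_pos: [0.4709, 0.2192, 0.0844]
contact_force: [-10.5, 2.1, 3.9]
eef_pos: [0.4719, 0.219, 0.0847]
contact_force: [-23.6, 9.6, 6.5]
[-29.2  -0.9  10.5]
[(1127, [184.2, 189.3], (159, 168, 48, 45))]
```

The force jumped to 25 N, so the stop is met. Backing off, rising and looking.

```bash
for k in a; do
python3 -m pendant '[[0,5,0,0,0,0,0],[0,15,0,0,0,0,0],[0,30,0,-30,0,0,0],[40,0,0,-49,0,0,0],[80,0,0,-49,0,0,0]]'
python3 -m pendant '[[80,-30,0,-40,0,0,0],[80,-20,0,-40,0,0,0],[80,0,0,0,0,0,0],[80,0,0,0,0,0,0]]'; done| grep -E 'eef_pos|contact'
python3 -c "
from h import *
np.save('Tw3.npy',tool());print(f(tool()[:3,3]));c=bot.capture('wrist');cv2.imwrite('pics/w3.png',c['image']);cv2.imwrite('pics/w3b.png',cv2.resize(c['image'],(800,600)))"
```

```text
eef_pos: [0.3839, 0.2369, 0.1892]
contact_force: [0.8, 0.7, 1.2]
eef_pos: [0.4054, 0.2338, 0.2822]
contact_force: [-0.7, -1.0, -0.4]
[-25.6   0.8 219.4]
```

View pics/w3b.png

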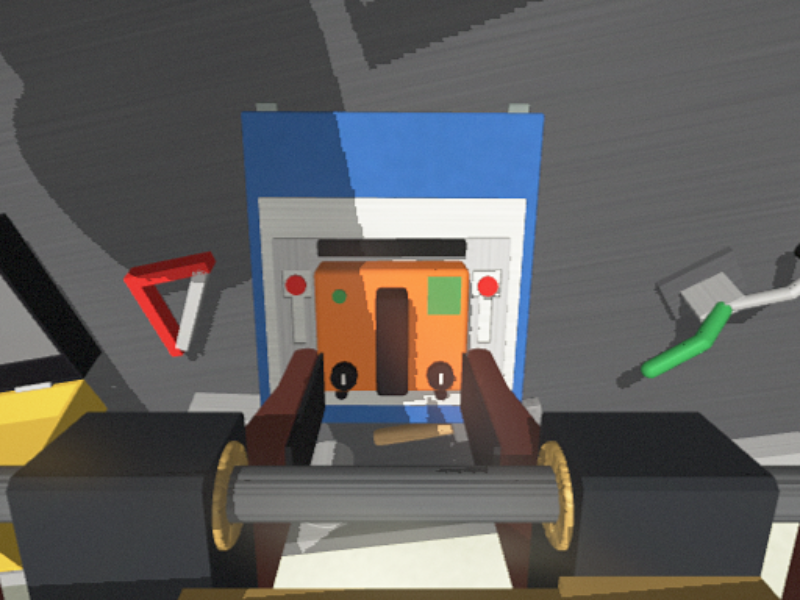

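The red heads at (296,285) and (487,286) sit centred in the wide windows. The rib spans (377–408, 288–395) and the bumper's lower edge is at row 239. Measuring the rib's height from two views.

```bash
python3 - <<'E'
from h import *
T=np.load("Tw3.npy");w=bot.capture("wrist");t=bot.capture("top");W=T@np.array(w["mount"])
def onplane(px,h):
    o,dd=ray(w,px,W);k=((F0+h*n-o)@n)/(dd@n);return o+dd*k
g=lambda x,y:(x*.64-.18,y*.64-.18)
for nm,px,h in(("bumpR",(318,239),.009),("bumpL",(466,239),.009),("rib low R",(377,289),.075),("rib low L",(408,289),.075),("rib up R",(377,395),.075),("rib up L",(408,395),.075),("studR",(296,285),.0145),("studL",(487,286),.0145)):
    print(nm,f(onplane(g(*px),h)))
# rib in top view: dark blob inside the orange
im=t["image"];x0,y0=165,165
cr=im[y0:y0+50,x0-5:x0+35];gm=cv2.inRange(cv2.cvtColor(cr,cv2.COLOR_BGR2HSV),(0,0,0),(180,255,60))
k,l,st,ce=cv2.connectedComponentsWithStats(gm)
for i in range(1,k):
    if st[i,4]>40:
        r=cv2.minAreaRect(cv2.findNonZero((l==i).astype(np.uint8)));print(st[i],(ce[i]+[x0-5,y0]).round(1),cv2.boxPoints(r)+[x0-5,y0])
cv2.imwrite("pics/ribtop.png",cv2.resize(im[160:225,145:215],None,fx=8,fy=8,interpolation=cv2.INTER_CUBIC))
E
```

```text
bumpR [-33.1 -54.9   9. ]
bumpL [-33.2  57.3   9. ]
rib low R [-11.2  -8.6  75. ]
rib low L [-11.2  11.5  75. ]
rib up R [64.2 -9.2 75. ]
rib up L [64.2 12.2 75. ]
studR [  1.4 -72.3  14.5]
studL [ 2.2 74.  14.5]
[ 12  13  13  29 252] [177.8 191.5] [[170.73999691 205.81999588]
 [174.79999733 177.39999771]
 [185.15999603 178.88000107]
 [181.09999657 207.29999924]]
```

View pics/ribtop.png

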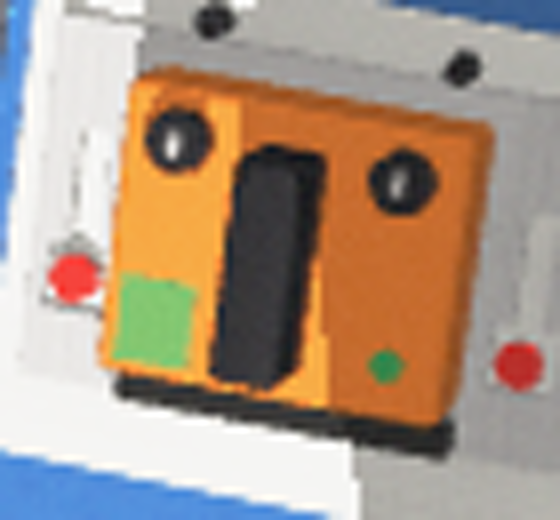

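In the crop (8×), the rib top's left edge runs from (245,150) to (212,372) and its right edge from about (298,160) to (265,385).

```bash
python3 - <<'E'
from h import *
T=np.load("Tw3.npy");w=bot.capture("wrist");t=bot.capture("top");W=T@np.array(w["mount"])
g=lambda x,y:(x*.64-.18,y*.64-.18);c=lambda x,y:(145+x/8-.5,160+y/8-.5)
for nm,a,b in(("upL",(408,393),(247,148)),("loL",(408,289),(210,373)),("loR",(377,289),(265,388))):
    p,e=tri(ray(w,g(*a),W),ray(t,c(*b)));print(nm,f(p),round(e,4))
show();p=rk(27.5,1,75-15);print("target tcp",p);to(p,RF)
E
```

```text
upL [65.3 11.4 68.7] 0.001
loL [-7.8 12.9 63.7] 0.0011
loR [-8.5 -6.8 68.3] 0.0023
10.0 [0.4042 0.233  0.2796] q [ 0.69 -0.03  2.04 -0.34  0.93 -0.51] F [-0.4  0.1  0.5] w 0.739 gf 0.0
target tcp [0.50791325 0.21374756 0.15058711]
shift mm [-55.2   1.5 157.2]
turn [-0.003 -0.001  0.003]
```

```bash
for k in a; do
python3 -m pendant '[[60,-28,1,20,0,0,0],[60,-27,0.5,30,0,0,0],[60,0,0,40,0,0,0],[60,0,0,40,0,0,0],[60,0,0,15,0,0,0]]'
python3 -m pendant '[[60,0,0,10,0,0,0],[60,0,0,7,0,0,0],[60,0,0,4,0,0,0],[60,0,0,0,0,0,0]]'; done| grep -E 'eef_pos|contact'
python3 -c "
from h import *
show();print(f(tool()[:3,3]));to(rk(27.5,1.5,50),RF)"
```

```text
eef_pos: [0.5033, 0.2137, 0.1591]
contact_force: [-0.1, -0.3, 0.2]
eef_pos: [0.5119, 0.2143, 0.1444]
contact_force: [-0.7, 1.0, -0.0]
10.9 [0.5119 0.2143 0.1444] q [ 0.51  0.29  2.03 -0.42  0.58 -0.54] F [-0.7  1.  -0. ] w 0.682 gf 0.0
[29.   2.3 52.9]
shift mm [ 1.5 -0.8  2.9]
turn [-0.     0.001  0.002]
```

Clear at n≈53, so I'll go 3 mm further and pinch.

```bash
for k in a; do
python3 -m pendant '[[60,1.5,-0.8,3,0,0,0],[10,0,0,0,0,0,0],[10,0,0,0,0,0,0],[10,0,0,0,0,0,0],[10,0,0,0,0,0,0]]' 45
python3 -m pendant '[[10,0,0,0,0,0,0],[10,0,0,0,0,0,0],[10,0,0,0,0,0,0],[10,0,0,0,0,0,0],[10,0,0,0,0,0,0]]' 45
done
python3 -c "
from h import *
show();print(f(tool()[:3,3]));s=bot.get_state();print(RF.T@s['contact_force'],s['ft_torque'])"
```

```text
t: 11.4
eef_pos: [0.5114, 0.2134, 0.1412]
eef_rot: [0.27, 2.779, -0.049]
contact_force: [0.9, 0.1, -0.4]
gripper_width: 0.359
gripper_force: 0.0
t: 11.9
eef_pos: [0.5115, 0.2134, 0.1416]
eef_rot: [0.27, 2.779, -0.049]
contact_force: [-2.8, -1.1, 7.5]
gripper_width: 0.112
gripper_force: 3.9
11.9 [0.5115 0.2134 0.1416] q [ 0.51  0.3   2.04 -0.42  0.58 -0.54] F [-2.8 -1.1  7.5] w 0.112 gf 3.9
[27.8  1.4 50.3]
[-0.18503985 -1.5842364  -7.90742792] [-0.18640337  0.18203037 -0.13893316]
```

The opening of 10 mm with the rib 22 mm wide is unexpected, so I'll look.

```bash
python3 -c "
from h import *
c=bot.capture('wrist')['image'];s=bot.capture('scene')['image']
cv2.imwrite('pics/g1.png',np.hstack([cv2.resize(c[120:345,100:400],(400,300)),cv2.resize(s[100:220,230:390],(400,300),interpolation=cv2.INTER_CUBIC)]))"
```

```text
(no output)
```

View pics/g1.png

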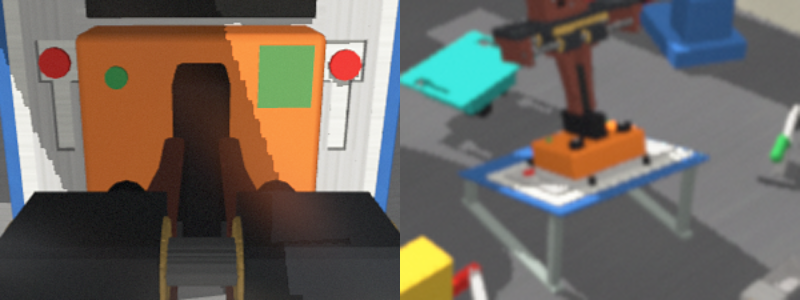

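```bash
for k in a; do
python3 -m pendant '[[0,0,0,0,0,0,0],[0,0,0,0,0,0,0],[0,0,0,0,0,0,0],[0,0,0,0,0,0,0],[0,0,0,0,0,0,0]]' 45
done
python3 -c "
from h import *
show();print(f(tool()[:3,3]));s=bot.get_state();print(RF.T@s['contact_force'],s['ft_torque'])"
```

```text
t: 12.5
eef_pos: [0.5116, 0.2136, 0.1417]
eef_rot: [0.27, 2.779, -0.048]
contact_force: [-3.0, 0.2, 6.5]
gripper_width: 0.006
gripper_force: 3.5
12.5 [0.5116 0.2136 0.1417] q [ 0.51  0.3   2.04 -0.42  0.58 -0.54] F [-3.   0.2  6.5] w 0.006 gf 3.5
[27.9  1.5 50.3]
[ 0.5877284  -0.39790047 -7.13082675] [-0.03205535  0.10280669 -0.05342749]
```

The fingers shut on top of the rib. So the real tips end about 20 mm short of the reported TCP, which also explains the push landing on the housing front. I'll rise, reopen and go deeper, feeling for the housing.

```bash
for k in a; do
python3 -m pendant '[[0,0,0,-20,0,0,0],[60,0,0,-20,0,0,0],[60,0,0,0,0,0,0],[60,0,0,0,0,0,0],[60,0,0,0,0,0,0]]'
python3 -m pendant '[[60,0,0,0,0,0,0],[60,0,0,0,0,0,0],[60,0,0,20,0,0,0],[60,0,0,20,0,0,0],[60,0,0,0,0,0,0]]'
python3 -m pendant '[[60,0,0,5,0,0,0],[60,0,0,0,0,0,0]]'
python3 -m pendant '[[60,0,0,5,0,0,0],[60,0,0,0,0,0,0]]'
python3 -m pendant '[[60,0,0,4,0,0,0],[60,0,0,0,0,0,0]]'
done | grep -E "eef_pos|contact|width"
python3 -c "
from h import *
show();print(f(tool()[:3,3]));t=bot.capture('top');m,bl=blobs(t['image'],(0,150,100),(6,255,255),(130,140,240,255));print([(int(a),x) for a,x,_ in bl])"
```

```text
eef_pos: [0.4976, 0.2158, 0.1777]
contact_force: [0.1, 0.3, 0.2]
gripper_width: 0.329
eef_pos: [0.5104, 0.2124, 0.1385]
contact_force: [0.2, 0.1, 0.2]
gripper_width: 0.68
eef_pos: [0.513, 0.213, 0.1363]
contact_force: [-0.2, 0.2, -0.9]
gripper_width: 0.684
eef_pos: [0.5147, 0.2127, 0.1316]
contact_force: [0.0, -0.3, -1.4]
gripper_width: 0.683
eef_pos: [0.516, 0.2123, 0.1276]
contact_force: [0.3, -0.2, -0.1]
gripper_width: 0.681
14.1 [0.516  0.2123 0.1276] q [ 0.5   0.33  2.04 -0.44  0.55 -0.52] F [ 0.3 -0.2 -0.1] w 0.681 gf 0.0
[27.3  1.2 35.6]
[(25, [209.3, 205.1])]
```

```bash
for k in a; do
python3 -m pendant '[[60,0,0,4,0,0,0],[60,0,0,0,0,0,0]]'
python3 -m pendant '[[60,0,0,3,0,0,0],[60,0,0,0,0,0,0]]'
python3 -m pendant '[[0,0,0,0,0,0,0],[0,0,0,0,0,0,0],[0,0,0,0,0,0,0],[0,0,0,0,0,0,0],[0,0,0,0,0,0,0]]' 45
python3 -m pendant '[[0,0,0,0,0,0,0],[0,0,0,0,0,0,0],[0,0,0,0,0,0,0],[0,0,0,0,0,0,0],[0,0,0,0,0,0,0]]' 45
done | grep -E "eef_pos|contact|width|gripper_f"
python3 -c "
from h import *
show();print(f(tool()[:3,3]));s=bot.get_state();print(RF.T@s['contact_force'])"
```

```text
eef_pos: [0.5173, 0.212, 0.1237]
contact_force: [-0.0, -0.3, 1.3]
gripper_width: 0.684
gripper_force: 0.0
eef_pos: [0.5183, 0.2118, 0.1208]
contact_force: [-1.1, -0.6, 0.4]
gripper_width: 0.683
gripper_force: 0.0
eef_pos: [0.5184, 0.212, 0.1213]
contact_force: [0.7, -0.1, 0.2]
gripper_width: 0.268
gripper_force: 0.0
eef_pos: [0.5183, 0.2119, 0.1212]
contact_force: [-1.4, 0.2, 2.2]
gripper_width: 0.251
gripper_force: 45.0
15.55 [0.5183 0.2119 0.1212] q [ 0.5   0.34  2.04 -0.45  0.53 -0.52] F [-1.4  0.2  2.2] w 0.251 gf 45.0
[27.4  1.2 28.8]
[ 0.57936892 -0.0901293  -2.51579783]
```

Gripped at 22 mm and 45 N. Lifting square to the plate.

```bash
for k in a; do
python3 -m pendant '[[0,0,0,-3,0,0,0],[0,0,0,-3,0,0,0],[0,0,0,-4,0,0,0],[0,0,0,0,0,0,0]]' 55
python3 -m pendant '[[0,0,0,-5,0,0,0],[0,0,0,-5,0,0,0],[0,0,0,-10,0,0,0],[0,0,0,-10,0,0,0],[0,0,0,0,0,0,0]]'
done | grep -E "eef_pos|contact|width|gripper_f"
python3 -c "
from h import *
show();print(f(tool()[:3,3]))
t=bot.capture('top')['image'];s=bot.capture('scene')['image']
cv2.imwrite('pics/g2.png',np.hstack([cv2.resize(t[120:260,120:307],(400,300)),cv2.resize(s[100:220,230:390],(400,300),interpolation=cv2.INTER_CUBIC)]))"
```

```text
eef_pos: [0.5149, 0.2127, 0.131]
contact_force: [0.7, 1.0, -3.5]
gripper_width: 0.246
gripper_force: 55.0
eef_pos: [0.5054, 0.2152, 0.1606]
contact_force: [0.1, -0.3, -4.6]
gripper_width: 0.249
gripper_force: 55.0
16.45 [0.5054 0.2152 0.1606] q [ 0.52  0.26  2.03 -0.4   0.62 -0.56] F [ 0.1 -0.3 -4.6] w 0.249 gf 55.0
[28.3  2.  70.4]
```

View pics/g2.png

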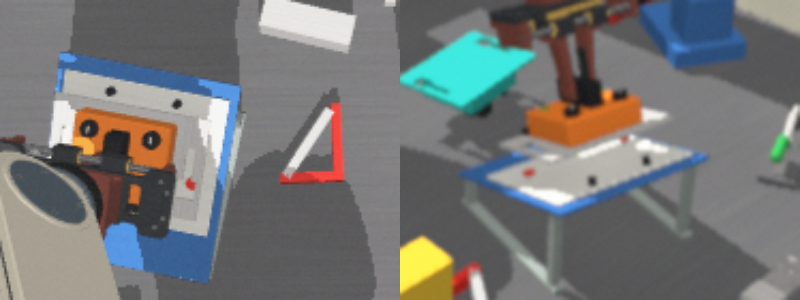

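The remote is off clear of the studs and held level with the plate. Next: up, turn upright, and across to the case.

```bash
for k in a; do
python3 -m pendant '[[0,0,0,-10,0,0,0],[0,0,0,-20,0,0,0],[0,0,0,-30,0,0,0],[0,0,0,-30,0,0,0],[0,0,0,-10,0,0,0]]'
done | grep -E "eef_pos|contact|width|gripper_f"
cat >> h.py <<'E'
RC=np.array([[-1,0,0],[0,1,0],[0,0,-1.]])
E
python3 -c "
from h import *
show();to(None,RC);T=tool();d=np.array([.504,-.238,.30])-T[:3,3];print('after turn shift',(RC.T@d*1e3).round(1))"
```

```text
eef_pos: [0.4716, 0.2221, 0.2556]
contact_force: [1.3, 0.1, -2.7]
gripper_width: 0.244
gripper_force: 55.0
17.05 [0.4716 0.2221 0.2556] q [ 0.57  0.08  1.99 -0.33  0.84 -0.61] F [ 1.3  0.1 -2.7] w 0.244 gf 55.0
turn [-0.032  0.352 -0.192]
after turn shift [ -32.4 -460.1  -44.4]
```

```bash
for k in a; do
python3 -m pendant '[[0,0,0,0,-0.006,0.07,-0.038],[0,0,0,0,-0.006,0.07,-0.038],[0,0,0,0,-0.006,0.07,-0.038],[0,0,0,0,-0.006,0.07,-0.038],[0,0,0,0,-0.006,0.07,-0.038]]'
python3 -m pendant '[[0,0,-10,-15,0,0,0],[0,0,-20,-15,0,0,0],[0,-5,-30,-15,0,0,0],[0,-5,-40,0,0,0,0],[0,-5,-40,0,0,0,0]]'
python3 -m pendant '[[0,-5,-40,0,0,0,0],[0,-5,-40,0,0,0,0],[0,-5,-40,0,0,0,0],[0,-3,-40,0,0,0,0],[0,0,-40,0,0,0,0]]'
python3 -m pendant '[[0,0,-40,0,0,0,0],[0,0,-40,0,0,0,0],[0,0,-25,0,0,0,0],[0,0,-15,0,0,0,0],[0,0,0,0,0,0,0]]'
done | grep -E "eef_pos|contact|width|gripper_f"
python3 -c "
from h import *
show();to([.504,-.238,.15],RC)
t=bot.capture('top')['image'];s=bot.capture('scene')['image']
cv2.imwrite('pics/g3.png',np.hstack([cv2.resize(t[80:280,250:450],(400,400)),cv2.resize(s[90:310,100:320],(400,400),interpolation=cv2.INTER_CUBIC)]))"
```

```text
eef_pos: [0.4713, 0.221, 0.2523]
contact_force: [0.5, 0.1, -3.5]
gripper_width: 0.247
gripper_force: 55.0
eef_pos: [0.4862, 0.0802, 0.2981]
contact_force: [0.3, 0.5, -3.6]
gripper_width: 0.245
gripper_force: 55.0
eef_pos: [0.5034, -0.1205, 0.2984]
contact_force: [-0.1, 1.1, -4.0]
gripper_width: 0.247
gripper_force: 55.0
eef_pos: [0.5029, -0.24, 0.2988]
contact_force: [0.0, 0.7, -3.7]
gripper_width: 0.246
gripper_force: 55.0
19.05 [ 0.5029 -0.24    0.2988] q [-0.46  0.22  1.67 -0.01  1.25 -2.03] F [ 0.   0.7 -3.7] w 0.246 gf 55.0
shift mm [ -1.5   2.7 148.8]
turn [-0.004 -0.002 -0.005]
```

View pics/g3.png

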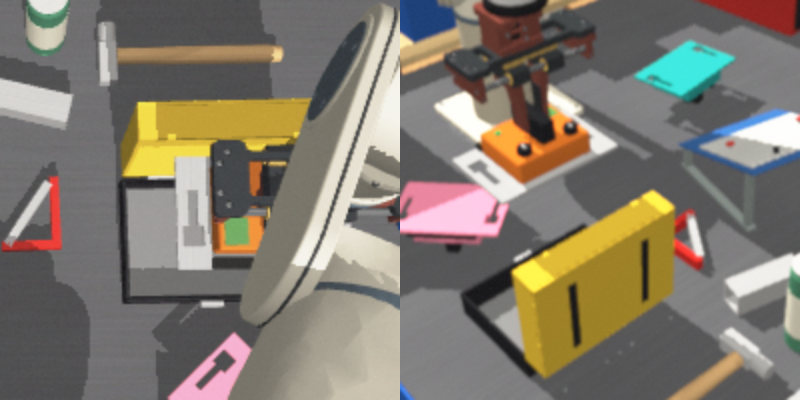

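Remote level above the tray, with the lid clear behind it. Lowering.

```bash
for k in a; do
python3 -m pendant '[[0,1,2,20,0,0,-0.005],[0,0,0,40,0,0,0],[0,0,0,40,0,0,0],[0,0,0,40,0,0,0],[0,0,0,30,0,0,0]]'
python3 -m pendant '[[0,0,0,25,0,0,0],[0,0,0,20,0,0,0],[0,0,0,15,0,0,0],[0,0,0,10,0,0,0],[0,0,0,5,0,0,0]]'
python3 -m pendant '[[0,0,0,5,0,0,0],[0,0,0,4,0,0,0],[0,0,0,0,0,0,0]]'
done | grep -E "eef_pos|contact|width|gripper_f"
python3 -c "
from h import *
show();to([.502,-.238,.031],RC)"
```

```text
eef_pos: [0.5011, -0.2353, 0.1275]
contact_force: [-0.1, -0.7, -3.8]
gripper_width: 0.244
gripper_force: 55.0
eef_pos: [0.5019, -0.237, 0.0541]
contact_force: [-0.4, 0.3, -3.4]
gripper_width: 0.248
gripper_force: 55.0
eef_pos: [0.5018, -0.2377, 0.0456]
contact_force: [-0.5, 0.1, -3.6]
gripper_width: 0.25
gripper_force: 55.0
20.45 [ 0.5018 -0.2377  0.0456] q [-0.46  0.54  1.87 -0.01  0.73 -2.03] F [-0.5  0.1 -3.6] w 0.25 gf 55.0
shift mm [-0.2 -0.2 14.6]
turn [-0.004 -0.001  0.002]
```

```bash
for k in a; do
python3 -m pendant '[[0,0,0,4,0,0,0],[0,0,0,4,0,0,0],[0,0,0,0,0,0,0]]'
python3 -m pendant '[[0,0,0,2,0,0,0],[0,0,0,2,0,0,0],[0,0,0,0,0,0,0]]'
python3 -m pendant '[[0,0,0,1.5,0,0,0],[0,0,0,0,0,0,0]]'
done | grep -E "eef_pos|contact"
```

```text
eef_pos: [0.5014, -0.2376, 0.0372]
contact_force: [-0.6, -0.8, -4.3]
eef_pos: [0.5016, -0.2377, 0.0334]
contact_force: [-0.3, 0.3, -3.8]
eef_pos: [0.5017, -0.2377, 0.032]
contact_force: [-0.2, 0.7, -4.5]
```

```bash
for k in a; do
python3 -m pendant '[[0,0,0,1,0,0,0],[0,0,0,0,0,0,0]]'
python3 -m pendant '[[0,0,0,1,0,0,0],[0,0,0,0,0,0,0]]'
python3 -m pendant '[[0,0,0,1,0,0,0],[0,0,0,0,0,0,0]]'
done | grep -E "eef_pos|contact"
```

```text
eef_pos: [0.5017, -0.2377, 0.0311]
contact_force: [0.5, 0.2, -4.3]
eef_pos: [0.5017, -0.2377, 0.0301]
contact_force: [0.2, 0.4, -3.5]
eef_pos: [0.5016, -0.2377, 0.029]
contact_force: [-0.4, -0.7, -3.9]
```

```bash
for k in a; do
python3 -m pendant '[[0,0,0,1,0,0,0],[0,0,0,0,0,0,0]]'
python3 -m pendant '[[0,0,0,1,0,0,0],[0,0,0,0,0,0,0]]'
python3 -m pendant '[[0,0,0,1,0,0,0],[0,0,0,0,0,0,0]]'
done | grep -E "eef_pos|contact"
```

```text
eef_pos: [0.5017, -0.2377, 0.028]
contact_force: [0.1, -0.1, -3.6]
eef_pos: [0.5017, -0.2377, 0.027]
contact_force: [-0.1, 0.5, -3.3]
eef_pos: [0.5018, -0.2379, 0.0264]
contact_force: [-1.6, -0.7, -0.7]
```

Touching down, since the weight is off the wrist. Release and rise.

```bash
for k in a; do
python3 -m pendant '[[0,0,0,0.5,0,0,0],[0,0,0,0,0,0,0]]'
python3 -m pendant '[[40,0,0,0,0,0,0],[60,0,0,0,0,0,0],[60,0,0,0,0,0,0],[60,0,0,0,0,0,0],[60,0,0,0,0,0,0]]'
python3 -m pendant '[[60,0,0,-5,0,0,0],[60,0,0,-15,0,0,0],[60,0,0,-30,0,0,0],[60,0,0,-40,0,0,0],[60,0,0,-45,0,0,0]]'
python3 -m pendant '[[60,0,0,-45,0,0,0],[60,0,0,-45,0,0,0],[60,0,0,-45,0,0,0],[0,40,0,-20,0,0,0],[0,40,0,0,0,0,0]]'
done | grep -E "eef_pos|contact|width"
python3 -c "
from h import *
show();T=tool()
w=bot.capture('wrist');t=bot.capture('top')['image'];s=bot.capture('scene')['image']
np.save('Tw4.npy',T);cv2.imwrite('pics/w4.png',w['image']);cv2.imwrite('pics/t4.png',t);cv2.imwrite('pics/s4.png',s)
cv2.imwrite('pics/g4.png',np.hstack([cv2.resize(w['image'],(400,300)),cv2.resize(s[170:305,120:300],(400,300),interpolation=cv2.INTER_CUBIC)]))"
```

```text
eef_pos: [0.5019, -0.238, 0.0261]
contact_force: [-2.8, -1.2, 4.6]
gripper_width: 0.247
eef_pos: [0.5017, -0.2377, 0.0256]
contact_force: [-0.1, 0.2, 0.2]
gripper_width: 0.658
eef_pos: [0.5013, -0.2368, 0.1625]
contact_force: [1.2, -0.2, 0.7]
gripper_width: 0.679
eef_pos: [0.4232, -0.2374, 0.3205]
contact_force: [-0.2, -0.2, -0.9]
gripper_width: 0.539
24.15 [ 0.4232 -0.2374  0.3205] q [-0.53  0.07  1.79 -0.    1.27 -2.11] F [-0.2 -0.2 -0.9] w 0.539 gf 0.0
```

View pics/g4.png

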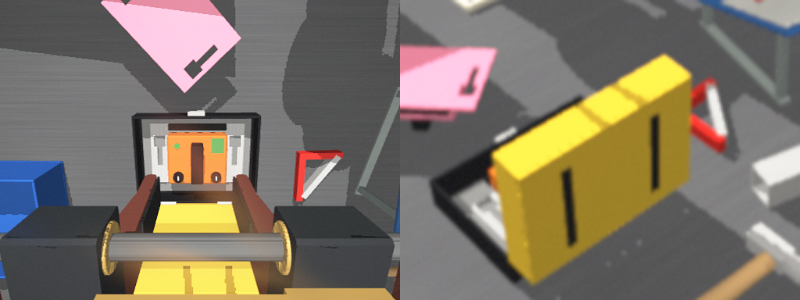

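The remote lies flat, grip side up, in the tray (tile px (197,155)), with the lid still standing. Now I'll go behind the yellow half with shut fingers.

```bash
for k in a; do
python3 -m pendant '[[0,-40,0,-10,0,0,0],[0,-48,0,0,0,0,0],[0,-48,0,0,0,0,0],[0,-48,0,0,0,0,0],[0,-48,0,0,0,0,0]]'
python3 -m pendant '[[0,-47,0,0,0,0,0],[0,0,0,40,0,0,0],[0,0,0,45,0,0,0],[0,0,0,45,0,0,0],[0,0,0,30,0,0,0]]'
python3 -m pendant '[[0,0,0,0,0,0,0]]'
done | grep -E "eef_pos|contact|width"
python3 -c "
from h import *
show();to([.70,-.238,.164],RC)"
```

```text
eef_pos: [0.6568, -0.2356, 0.3256]
contact_force: [0.1, -0.2, 0.3]
gripper_width: 0.006
eef_pos: [0.7002, -0.2356, 0.1614]
contact_force: [-0.8, -0.7, -0.3]
gripper_width: 0.006
eef_pos: [0.6983, -0.2351, 0.1595]
contact_force: [-0.2, -0.6, 0.6]
gripper_width: 0.006
25.4 [ 0.6983 -0.2351  0.1595] q [-0.34  0.63  1.37 -0.    1.16 -1.91] F [-0.2 -0.6  0.6] w 0.006 gf 0.0
shift mm [-1.6 -2.9 -4.5]
turn [-0.001 -0.01   0.003]
```

```bash
for k in a; do
python3 -m pendant '[[0,14,0,-2,0,0,0],[0,14,0,-2,0,0,0],[0,10,0,0,0,0,0],[0,8,0,0,0,0,0],[0,6,0,-1,0,0,0]]'
python3 -m pendant '[[0,8,0,-2,0,0,0],[0,8,0,-2,0,0,0],[0,8,0,-2,0,0,0]]'
done | grep -E "eef_pos|contact"
python3 -c "
from h import *
t=bot.capture('scene')
m,bl=blobs(t['image'],(22,120,60),(32,255,255),(100,150,300,310),50);print([(int(a),x,cv2.boundingRect(q)) for a,x,q in bl])
a=cv2.imread('pics/s4.png');m,bl=blobs(a,(22,120,60),(32,255,255),(100,150,300,310),50);print([(int(a),x,cv2.boundingRect(q)) for a,x,q in bl])"
```

```text
eef_pos: [0.6505, -0.2371, 0.1724]
contact_force: [3.8, 0.2, 2.7]
eef_pos: [0.6248, -0.2372, 0.1771]
contact_force: [4.4, -3.0, 1.5]
[(5509, [201.7, 242.4], (154, 189, 95, 107))]
[(5317, [206.6, 244.6], (161, 195, 90, 103))]
```

```bash
for k in a; do
python3 -m pendant '[[0,10,0,0,0,0,0],[0,10,0,0,0,0,0],[0,10,0,1,0,0,0],[0,10,0,1,0,0,0]]'
python3 -m pendant '[[0,10,0,1,0,0,0],[0,10,0,2,0,0,0],[0,10,0,2,0,0,0],[0,10,0,3,0,0,0]]'
done | grep -E "eef_pos|contact"
python3 -c "
from h import *
t=bot.capture('scene')
m,bl=blobs(t['image'],(22,120,60),(32,255,255),(80,150,300,310),50);print([(int(a),x,cv2.boundingRect(q)) for a,x,q in bl])"
```

```text
eef_pos: [0.5837, -0.2368, 0.1743]
contact_force: [2.7, -1.2, 4.1]
eef_pos: [0.5438, -0.2368, 0.166]
contact_force: [1.5, 0.0, -0.6]
[(6043, [192.7, 236.1], (138, 184, 109, 105))]
```

```bash
for k in a; do
python3 -m pendant '[[0,9,0,5,0,0,0],[0,9,0,5,0,0,0],[0,9,0,6,0,0,0],[0,9,0,6,0,0,0]]'
python3 -m pendant '[[0,8,0,6,0,0,0],[0,8,0,7,0,0,0],[0,7,0,7,0,0,0],[0,7,0,7,0,0,0]]'
done | grep -E "eef_pos|contact"
python3 -c "
from h import *
t=bot.capture('scene')
m,bl=blobs(t['image'],(22,120,60),(32,255,255),(80,150,300,310),50);print([(int(a),x,cv2.boundingRect(q)) for a,x,q in bl])"
```

```text
eef_pos: [0.5079, -0.2372, 0.1441]
contact_force: [-0.1, -0.4, 2.9]
eef_pos: [0.4783, -0.2374, 0.117]
contact_force: [1.3, -0.7, 0.6]
[(5684, [185.6, 236.5], (131, 188, 112, 100))]
```

```bash
for k in a; do
python3 -m pendant '[[0,5,0,6,0,0,0],[0,5,0,7,0,0,0],[0,5,0,7,0,0,0],[0,4,0,7,0,0,0]]'
python3 -m pendant '[[0,4,0,7,0,0,0],[0,3,0,6,0,0,0],[0,2,0,5,0,0,0],[0,0,0,0,0,0,0]]'
done | grep -E "eef_pos|contact"
python3 -c "
from h import *
t=bot.capture('scene')
m,bl=blobs(t['image'],(22,120,60),(32,255,255),(80,150,300,320),50);print([(int(a),x,cv2.boundingRect(q),cv2.approxPolyDP(cv2.convexHull(cv2.findNonZero(q)),3,True)[:,0].tolist()) for a,x,q in bl])
for th in(0,.1,.2,.4,.6):
  for y in(-.353,-.123):
    p=np.array([.587-.17*np.cos(th)+.046*np.sin(th),y,.042+.17*np.sin(th)+.046*np.cos(th),1]);c=np.linalg.inv(t['cam_to_world'])@p
    F=192/np.tan(np.radians(t['vfov']/2));print(th,y,(F*c[:2]/c[2]+[t['cx'],t['cy']]).round(0))"
```

```text
eef_pos: [0.4595, -0.2375, 0.0901]
contact_force: [0.9, 0.6, 1.4]
eef_pos: [0.4499, -0.2374, 0.0719]
contact_force: [-0.5, 0.2, 0.3]
[(5187, [184.0, 241.0], (130, 197, 109, 91), [[238, 241], [168, 287], [134, 251], [130, 235], [199, 197], [238, 230]])]
0 -0.353 [129. 236.]
0 -0.123 [199. 198.]
0.1 -0.353 [129. 233.]
0.1 -0.123 [200. 195.]
0.2 -0.353 [129. 229.]
0.2 -0.123 [201. 191.]
0.4 -0.353 [131. 224.]
0.4 -0.123 [204. 186.]
0.6 -0.353 [134. 222.]
0.6 -0.123 [209. 183.]
```

Corners match θ≈0 to 0.03. I'll press down until the edges meet firmly.

```bash
for k in a; do
python3 -m pendant '[[0,0,0,3,0,0,0],[0,0,0,2,0,0,0],[0,0,0,0,0,0,0]]'
python3 -m pendant '[[0,0,0,2,0,0,0],[0,0,0,0,0,0,0]]'
python3 -m pendant '[[0,0,0,2,0,0,0],[0,0,0,0,0,0,0]]'
done | grep -E "eef_pos|contact"
```

```text
eef_pos: [0.4507, -0.2377, 0.0676]
contact_force: [-0.6, 0.3, -0.8]
eef_pos: [0.4508, -0.2377, 0.0656]
contact_force: [1.0, 0.1, 0.0]
eef_pos: [0.4508, -0.2377, 0.0636]
contact_force: [0.1, 0.4, 1.0]
```

```bash
for k in a; do
python3 -m pendant '[[0,0,0,2,0,0,0],[0,0,0,0,0,0,0]]'
python3 -m pendant '[[0,0,0,2,0,0,0],[0,0,0,0,0,0,0]]'
python3 -m pendant '[[0,0,0,2,0,0,0],[0,0,0,0,0,0,0]]'
python3 -m pendant '[[0,0,0,2,0,0,0],[0,0,0,0,0,0,0]]'
done | grep -E "eef_pos|contact"
```

```text
eef_pos: [0.4508, -0.2377, 0.0615]
contact_force: [-0.1, -0.2, -0.3]
eef_pos: [0.4508, -0.2377, 0.0596]
contact_force: [-0.1, -0.1, 0.2]
eef_pos: [0.4509, -0.2378, 0.0593]
contact_force: [-5.3, 2.8, 22.3]
eef_pos: [0.4509, -0.2378, 0.059]
contact_force: [-12.9, 6.1, 44.1]
```

Hard stop felt, so the lid is shut. Backing off and checking.

```bash
for k in a; do
python3 -m pendant '[[0,0,0,-5,0,0,0],[0,0,0,-30,0,0,0],[0,0,0,-45,0,0,0],[0,0,0,-45,0,0,0],[0,0,0,-45,0,0,0]]'
python3 -m pendant '[[0,45,0,0,0,0,0],[0,0,0,0,0,0,0],[0,0,0,0,0,0,0]]'
done | grep -E "eef_pos|contact"
python3 -c "
from h import *
show();t=bot.capture('scene')
m,bl=blobs(t['image'],(22,120,60),(32,255,255),(80,150,300,320),50);print([(int(a),x,cv2.approxPolyDP(cv2.convexHull(cv2.findNonZero(q)),2,True)[:,0].tolist()) for a,x,q in bl])
m,bl=blobs(t['image'],(8,150,120),(18,255,255),(110,190,260,310),5);print('orange in case box',[(int(a),x) for a,x,_ in bl])
F=192/np.tan(np.radians(t['vfov']/2));C=np.linalg.inv(t['cam_to_world'])
for th in(0,.03,.06,.1):
  o=[]
  for y in(-.353,-.123):
   for b in(.046,0):
    c=C@np.array([.587-.17*np.cos(th)+b*np.sin(th),y,.042+.17*np.sin(th)+b*np.cos(th),1]);o.append((F*c[:2]/c[2]+[t['cx'],t['cy']]).round(1).tolist())
  print(th,o)"
```

```text
eef_pos: [0.4508, -0.2368, 0.2273]
contact_force: [0.9, -0.9, -0.3]
eef_pos: [0.4056, -0.2371, 0.2259]
contact_force: [-0.3, 0.4, 0.3]
31.1 [ 0.4056 -0.2371  0.2259] q [-0.55  0.15  1.93 -0.    1.06 -2.12] F [-0.3  0.4  0.3] w 0.007 gf 0.0
[(5101, [183.7, 242.0], [[237, 229], [236, 244], [168, 287], [135, 254], [130, 241], [131, 237], [199, 200]])]
orange in case box []
0 [[128.7, 236.2], [131.8, 248.6], [199.1, 198.3], [200.5, 210.4]]
0.03 [[128.7, 235.0], [131.5, 247.2], [199.3, 197.2], [200.3, 209.1]]
0.06 [[128.6, 234.0], [131.2, 245.9], [199.5, 196.1], [200.2, 207.8]]
0.1 [[128.6, 232.6], [130.8, 244.2], [199.8, 194.7], [200.2, 206.1]]
```

```bash
python3 -c "
from rig import bot
print(bot.finish_job())"
```

```text
the job is handed in; nothing more can be done
None
```

I pushed the remote to its stop, lifted it off, set it down flat and grip side up in the case, shut the yellow half onto a hard stop, and handed the job in at about 31 s. Caveats: the hand-in gave no verdict, the push landed on the housing front instead of the bumper (fingertips ended about 28 mm short of the reported TCP), and the fingertip reading on the lid reached about 44 N at the stop, which would fail the run if the 40 N limit covers fingertips.

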